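Close a casting mould in its toggle press

TASK

On the potter's mould press, push the loose plaster mould half straight back along the board with the fingertips until it sits flat against the rear wooden fence, in line with the fixed half. Then push the clamp's black-sleeved handle over towards the mould, past centre, so that it snaps over and the plunger clamps the two halves shut. Only push: do not lift or tip the mould half, and leave the mug, bottle and jar where they stand.

Things in the scene. Friction and masses are not known exactly. Their poses are not given: they have to be found in the camera images.
- press: Mould press, fixed to the table: plywood board, top at z = 18 mm, spanning x -160..100, y -180..180 mm. Origin on the table top under the clamp's centre line; x points away from the robot to the rear fence, y (robot's left) is the direction of clamping. Steel toggle clamp on its right: cheeks x -16..16, y -140..-90, up to z = 80; clear of the mould.
- fence (a point): Rear wooden fence, 20 mm thick, 35 mm high above the board, spanning press y -55..145 mm. The point is on its front face, at its top edge, at press (55, 35, 53) mm.
- fixed_half (a point): Fixed white plaster mould half on the press, 110 (x) x 55 (y) x 80 (z) mm, cavity facing -y; the point is its centre, at press (0, 90, 58) mm. Its mating face is at press y = 62.5, its top at z = 98 mm.
- mould: Loose white plaster mould half, 110 (x) x 55 (y) x 80 (z) mm, about 0.5 kg, half-mug cavity facing +y; origin: centre of its underside, axes as the press's when square. Stands on the board between plunger and fixed half, 40 to 70 mm out of line towards the robot, turned up to 0.08 rad; slides at 1.5 to 5 N. Against the fence its press x = 0; clamped shut it is at press (0, 35, 18) mm.
- plunger: Clamp's steel plunger with a round black rubber foot 26 mm wide, driven by the handle; origin at the centre of the foot's front face, 58 mm above the table, at press y = -18.5 mm when open. Moves along press +y by up to 28 mm; meets the mould in mid-stroke, slides it sideways and presses it on the fixed half just before the end.
- handle (a joint): Clamp handle angle, rad: 0 = open, leaning 0.6 rad away from the mould (to press -y); 0.6 = upright; 1.2 = fully over, leaning 0.6 rad towards the mould. An over-centre spring holds it at either end (up to 0.5 N m, zero at upright); with the mould clamped it rests at about 1.1.
- handle_tip (a point): Top end of the handle, 115 mm from its pivot. The handle is a bar ending in a black rubber sleeve 20 mm thick over its upper 80 mm.
- handle_pivot (a point): Pivot of the handle, at press (0, -115, 62) mm; the handle swings in the press's y-z plane.
- mug: Bystander: terracotta mug, 84 mm wide, 95 mm high, standing on the table to the left of the press; origin at the centre of its underside.
- bottle: Bystander: white plastic bottle, 60 mm wide, 160 mm high, on the table to the right of the press; origin at the centre of its underside.
- jar: Bystander: glass jar, 72 mm wide, 80 mm high, on the table to the right of the press; origin at the centre of its underside.
Not all that is in view belongs to the job. Leave any blue or green look-alike of the mould alone.

How it is judged:
By the outcome, as a careful person would: the job done as asked, in the order asked, and still so for the second after the job is handed in, with the robot touching nothing.
It also fails if it takes over 51 s, if anything falls off the work surface, if the arm or the gripper's body presses on something with over 40 N, if the wrist force passes 120 N, or if a joint passes its speed limit or range.

ROBOT

A 6-joint arm with a two-finger parallel gripper is mounted at the origin on the work surface. World frame = base frame: x ahead of the robot, y to its left, z up, the work surface at z = 0. Lengths are in mm, angles in rad, forces in N, time in s.
With the tool pointing down it reaches from about 375 to 975 mm from the base axis. Payload 3.8 kg.
Tool frame: the origin (TCP) lies at the very end of the fingers, on their centre line; the grasp point (between the pads) lies 19 mm behind it; x points along the fingers, z is the direction in which the jaws open and shut, and the axes are right-handed (so a half turn about x gives the same grasp; the last joint's range is limited). The gripper opens to 85 mm and grips with 20 to 120 N. Pads are 22 mm wide; open, the fingers measure 114 mm over their backs; the gripper's body (76 mm by 85 mm) begins 54 mm behind the grasp point. The pads swing forward as they close: fully open they stand 13 mm farther back than shut.
Start: joints at [-1.24, 0.264, 1.604, -0, 1.274, -0.037], TCP at [242.7, -629.853, 231.28] pointing down, gripper open.
Joint ranges: [-2.63, 2.63], [-0.94, 2.18], [0.31, 2.57], [-1.31, 4.45], [0, 2.66], [-2.55, 2.55]. Speed limits (rad/s): [2.57, 2.57, 3.14, 3.14, 3.14, 3.14].

INTERFACE

Orientations are given as a rotation vector (axis times angle).
In Python, from rig import telemetry, capture, ticket gives the robot as it stands.
- The arm moves only by the shell command python3 -m inch 'ROWS' [OPENING] [FORCE]. ROWS is JSON, a list of rows, each an object with "offset": the shift along the tool's x, y, z in m, a list of three; "dr": the turn, a rotation vector about the tool's x, y, z in rad, a list of three. In form: [{"offset": [tx, ty, tz], "dr": [rx, ry, rz]}, ...]. A call has 1 to 5 rows; each row shifts and turns the commanded pose from where the row before left it, along the tool's axes as they then stand; what a row does not reach is not made up. A row lasts 1/10 s, in which the tool goes at most 50 mm and 8.59 degrees, less where a joint would pass 70% of its speed; a pose out of reach is approached as far as the arm can. A call is refused whole if a number of a shift passes 0.05 or a number of a turn 0.15, either way. A call with a gripper value outside its range is refused whole. OPENING is the finger opening in m, from 0 to 0.0854, set as the call begins (- or left out, the last holds). The fingers move at their own pace and stop on an object; FORCE is the grip in N (left out, the last holds). Time passes only in rows, so rows that do not move let the fingers close. It gives the time, the measured TCP pose, the force and the opening at its end, in the units of the state.
- telemetry.state(): the state, without advancing time (a new reading comes with each control period).
- capture(name): name is "scene" or "top" or "wrist"; returns a dict with "color" (420x560x3 uint8, blue, green, red), "fx", "fy", "cx", "cy" (pixels), "R" (3x3) and "t" (3): a world point X has camera coordinates R X + t; the wrist camera has in their place "hand_eye" (4x4, takes a point from camera to tool coordinates, whose origin is the TCP and whose axes are the tool frame's). Camera axes: x right, y down, z forward; pixel columns grow to the right and rows downward; lengths in mm; the calibration is good to about 2 mm. The wrist camera is an equidistant fisheye: a pixel r from the principal point sees the ray r / f radians off the axis. A picture is of the moment at which its call begins: read the wrist's pose just before it. There is no depth.
- ticket.sign_off(): hands the job in, once; it reports no verdict.
The state is a dict: "time": time; "joint_pos": joint angles; "qvel": joint speeds; "joint_efforts": joint torques, N m; "eef_pos": TCP position; "tool_rot": TCP orientation; "force": force on the tool from outside, world axes, zero at the start; "moment": the same for the moment, N m; "gripper_width": finger opening in mm.
Only numpy, scipy, OpenCV 4.12 (cv2) and the standard library are available. Lean on these libraries where they do the work, as an engineer would, in place of code of your own. Each camera call takes 0.05 s, during which the arm holds its last target. There are 200 camera calls.

## Working session

There is one attempt and no reset: what is moved stays moved. The work goes in short steps, Python scripts to look and compute and a shell command to move; the robot and the scene stay as the last step left them, time stands still between calls to the robot, and variables do not carry over. Pictures are saved under pics/ and viewed, about 8 in all and at most 12, crops included, and the job is handed in when it is done.

```bash
mkdir -p pics; ls; python3 - <<'E'
from rig import telemetry, capture
import cv2,numpy as np
s=telemetry.state();print(s)
a=capture("scene");b=capture("top")
for n,c in(("scene",a),("top",b)):
    cv2.imwrite(f"pics/{n}0.png",c["color"]);print(n,c["fx"],c["fy"],c["cx"],c["cy"],np.array(c["R"]).round(4).tolist(),np.array(c["t"]).round(1).tolist())
E
```

```text
pics
{'time': 0.0, 'joint_pos': array([-1.23989287e+00,  2.64789077e-01,  1.60539391e+00, -1.55960564e-06,
        1.27370298e+00, -3.68935019e-02]), 'qvel': array([-0.0003374 , -0.00039018,  0.00039098,  0.00152076, -0.00253119,
        0.00023044]), 'joint_efforts': array([-2.88967954e-05, -5.15109980e+01, -3.67315400e+01, -1.26636826e-05,
        1.28925231e-02,  2.20630136e-05]), 'eef_pos': array([ 242.46372245, -629.15326092,  229.92707781]), 'tool_rot': array([ 0.9355206 ,  1.36293519, -0.93326603]), 'force': array([-0.6978365 , -0.417368  , -0.16180932]), 'moment': array([ 0.00719777,  0.05089504, -0.04088114]), 'gripper_width': 85.3829013301858}
scene 461.42184784817687 461.42184784817687 270.5420826407537 204.57115759009102 [[0.7927, 0.6095, 0.0124], [0.4353, -0.5517, -0.7115], [-0.4268, 0.5694, -0.7026]] [-445.9, -119.4, 1446.5]
top 545.6462527148667 545.6462527148667 279.1659019746519 204.26461393610032 [[0.017, -0.9999, -0.003], [-0.996, -0.0167, -0.0877], [0.0876, 0.0044, -0.9961]] [22.1, 553.0, 1455.4]
```

View pics/scene0.png

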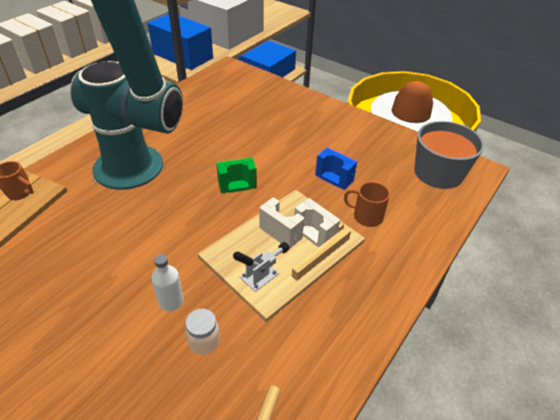

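View pics/top0.png

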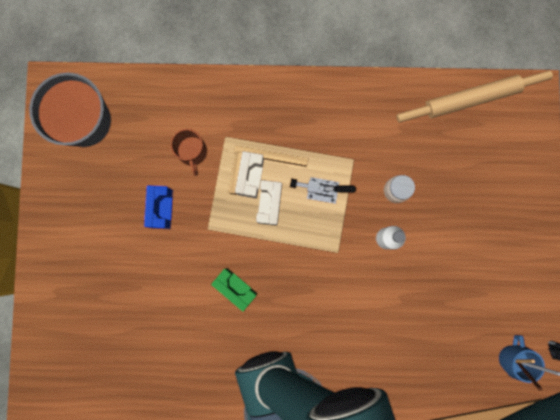

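The top view shows the loose white half at about (268,203), the fixed white half at (248,174) with the fence behind it, and the handle sleeve at (345,189). The blue block (158,207) and green block (234,289) are look-alikes off the board. The white one on the board fits the description, and I'll confirm it in an enlarged crop.

```bash
cat > h.py <<'E'
import numpy as np,cv2
def ray(c,px):
    R=np.array(c["R"]);t=np.array(c["t"]);d=R.T@np.array([(px[0]-c["cx"])/c["fx"],(px[1]-c["cy"])/c["fy"],1]);return -R.T@t,d
def onz(c,px,z):
    o,d=ray(c,px);return o+d*(z-o[2])/d[2]
def proj(c,X):
    p=np.array(c["R"])@X+np.array(c["t"]);return np.array([c["cx"]+c["fx"]*p[0]/p[2],c["cy"]+c["fy"]*p[1]/p[2]])
E
python3 - <<'E'
from rig import capture
from h import *
import pickle
a=capture("scene");b=capture("top");pickle.dump((a,b),open("c0.pkl","wb"))
im=b["color"];hsv=cv2.cvtColor(im,cv2.COLOR_BGR2HSV)
roi=np.zeros(im.shape[:2],np.uint8);roi[120:265,195:370]=1
print(hsv[220,320],hsv[240,300],hsv[120,300],hsv[203,262],hsv[270,300])
# board: brighter than table
m=((hsv[...,2]>175)&(roi>0)).astype(np.uint8)*255
m=cv2.morphologyEx(m,cv2.MORPH_CLOSE,np.ones((9,9)))
cn=max(cv2.findContours(m,0,2)[0],key=cv2.contourArea)
r=cv2.minAreaRect(cn);print(r,cv2.contourArea(cn));bp=cv2.boxPoints(r)
q=cv2.approxPolyDP(cn,8,True)[:,0];print(q.tolist())
for p in bp: print(p,onz(b,p,18).round(1))
w=((hsv[...,1]<60)&(hsv[...,2]>150)&(roi>0)).astype(np.uint8)
n,l,st,ce=cv2.connectedComponentsWithStats(w)
for i in range(1,n):
    if st[i,4]>40:print(st[i],ce[i])
A=cv2.resize(im[130:260,200:362],None,fx=4.9,fy=4.5,interpolation=2)[:590]
A=cv2.resize(im[130:260,200:362],None,fx=3.2,fy=3.2,interpolation=2)
S=cv2.resize(a["color"][185:325,190:375],None,fx=2.8,fy=2.8,interpolation=2)
cv2.imwrite("pics/crop.png",cv2.resize(A,None,fx=1.4,fy=1.4))
E
```

```text
[ 18  97 207] [ 18  97 220] [ 11 155 148] [ 24  21 232] [ 12 154 172]
((270.9014892578125, 186.1180419921875), (165.57586669921875, 121.9225082397461), 6.6207756996154785) 12995.0
[[196, 120], [202, 133], [224, 132], [203, 231], [215, 241], [337, 252], [351, 159], [232, 138], [230, 120]]
[181.63701 237.12752] [459.2 294.3  18. ]
[195.69432 116.01811] [794.1 266.3  18. ]
[360.16595 135.10857] [ 747.9 -188.2   18. ]
[346.10864 256.21796] [ 415.3 -151.6   18. ]
[ 235  152   47   73 1763] [258.95689166 188.21043676]
[297 177  42  27 494] [318.61538462 189.40688259]
```

View pics/crop.png

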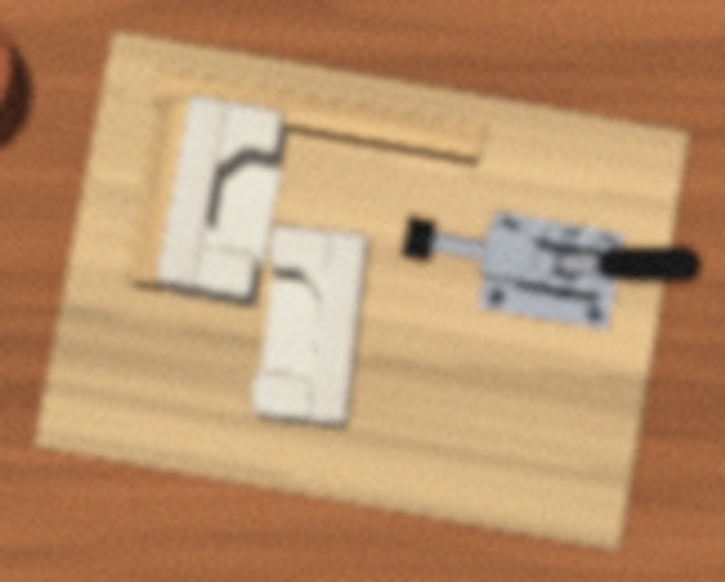

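The crop confirms it: the white loose half has its top corners at crop (275,228), (366,236), (345,425), (253,416). Its cavity faces the fixed half, and it stands on the board towards the robot, so this is the mould. The board corners are at (112,33), (688,130), (618,548), (37,447).

```bash
python3 - <<'E'
from h import *
import pickle
from scipy.spatial.transform import Rotation as Ro
a,b=pickle.load(open("c0.pkl","rb"))
f=lambda u,v:(200+u/4.48,130+v/4.48)
W=np.array([onz(b,f(*p),18)[:2] for p in((112,33),(688,130),(618,548),(37,447))])
P=np.array([(100,180),(100,-180),(-160,-180),(-160,180)],float)
pc,wc=P.mean(0),W.mean(0);U,S,V=np.linalg.svd((P-pc).T@(W-wc));R=(U@V).T
t=wc-R@pc;print("press t",t,"yaw",np.arctan2(R[1,0],R[0,0]),"res",(P@R.T+t-W).round(1).tolist())
M=np.array([onz(b,f(*p),98)[:2] for p in((275,228),(366,236),(345,425),(253,416))]);m=(M-t)@R
print("mould press",m.round(1).tolist(),m.mean(0))
F=np.array([onz(b,f(*p),98)[:2] for p in((190,97),(283,112),(250,302),(158,288))]);print("fixed",((F-t)@R).round(1).tolist())
np.savez("press.npz",R=R,t=t)
for n,p in dict(mould=(-50,35),plung=(0,-18.5),tip=(0,-115-115*np.sin(.6))).items():print(n,(R@np.array(p)+t).round(1))
from rig import telemetry
s=telemetry.state();T=Ro.from_rotvec(s["tool_rot"]).as_matrix();print(T.round(3));print(Ro.from_rotvec(s["tool_rot"]).as_matrix()[:,0])
E
```

```text
press t [610.23793345  22.02296331] yaw -0.15409902796315314 res [[1.2, 0.8], [0.4, -0.8], [-0.9, -1.8], [-0.6, 1.8]]
mould press [[-12.9, 54.8], [-8.5, 2.2], [-118.1, -4.4], [-122.0, 48.4]] [-65.36301082  25.25151736]
fixed [[54.2, 116.6], [54.7, 62.0], [-57.6, 61.5], [-58.6, 115.2]]
mould [566.2  64.3]
plung [607.4   3.7]
tip [ 582.6 -155.8]
[[-0.001  0.933  0.36 ]
 [ 0.001  0.36  -0.933]
 [-1.     0.    -0.002]]
[-5.11591712e-04  1.47896991e-03 -9.99998775e-01]
```

```bash
python3 -m inch '[{"offset":[0,0,0],"dr":[0.13,0,0]},{"offset":[0,0,0],"dr":[0.13,0,0]},{"offset":[0,0,0],"dr":[0.13,0,0]},{"offset":[0,0,0],"dr":[0.132,0,0]}]' 0.03 20
python3 -m inch '[{"offset":[0,0.006,-0.04],"dr":[0,0,0]},{"offset":[0,0.006,-0.04],"dr":[0,0,0]},{"offset":[0,0.006,-0.04],"dr":[0,0,0]},{"offset":[0,0.006,-0.04],"dr":[0,0,0]},{"offset":[0,0.006,-0.04],"dr":[0,0,0]}]'
python3 -m inch '[{"offset":[0,0.006,-0.04],"dr":[0,0,0]},{"offset":[0,0.006,-0.04],"dr":[0,0,0]},{"offset":[0,0.006,-0.04],"dr":[0,0,0]},{"offset":[0,0.006,-0.04],"dr":[0,0,0]},{"offset":[0,0.006,-0.04],"dr":[0,0,0]}]'
python3 -m inch '[{"offset":[0,0.006,-0.04],"dr":[0,0,0]},{"offset":[0,0.006,-0.04],"dr":[0,0,0]},{"offset":[0,0.006,-0.04],"dr":[0,0,0]},{"offset":[0,0.006,-0.04],"dr":[0,0,0]},{"offset":[0,0.006,-0.04],"dr":[0,0,0]}]'
python3 - <<'E'
from h import *
from rig import telemetry
from scipy.spatial.transform import Rotation as Ro
s=telemetry.state();T=Ro.from_rotvec(s["tool_rot"]).as_matrix();z=np.load("press.npz")
print(s["eef_pos"],(s["eef_pos"][:2]-z["t"])@z["R"],"yaw",np.arctan2(T[1,1],T[0,1]),s["time"],s["joint_pos"].round(2))
E
```

```text
time: 0.6
eef_pos: [242.6, -629.7, 230.9]
tool_rot: [1.326, 1.13, -1.326]
force: [0.0, -0.2, -0.3]
gripper_width: 30.3
time: 1.1
eef_pos: [303.2, -435.2, 231.0]
tool_rot: [1.322, 1.132, -1.322]
force: [0.7, 0.0, 0.9]
gripper_width: 30.0
time: 1.6
eef_pos: [363.5, -242.2, 231.3]
tool_rot: [1.322, 1.132, -1.322]
force: [0.4, 0.8, 0.4]
gripper_width: 30.3
time: 2.1
eef_pos: [423.9, -49.1, 231.4]
tool_rot: [1.322, 1.132, -1.321]
force: [0.1, -0.4, 0.4]
gripper_width: 30.3
[423.86997738 -49.14379857 231.39748288] [-173.2361604   -98.92904414] yaw -0.15425934227767885 2.1 [-0.17 -0.22  2.1  -0.    1.26  1.55]
```

```bash
python3 -m inch '[{"offset":[0,0.002,-0.042],"dr":[0,0,0]},{"offset":[0,0.002,-0.042],"dr":[0,0,0]},{"offset":[0,0.002,-0.042],"dr":[0,0,0]},{"offset":[0,0,0],"dr":[0,0,0]}]'
python3 -m inch '[{"offset":[0.04,0,0],"dr":[0,0,0]},{"offset":[0.04,0,0],"dr":[0,0,0]},{"offset":[0.04,0,0],"dr":[0,0,0]},{"offset":[0.04,0,0],"dr":[0,0,0]},{"offset":[0.025,0,0],"dr":[0,0,0]}]'
python3 -m inch '[{"offset":[0,0,0],"dr":[0,0,0]},{"offset":[0,0,0],"dr":[0,0,0]}]'
cat >> h.py <<'E'
def st():
    from rig import telemetry
    from scipy.spatial.transform import Rotation as Ro
    s=telemetry.state();T=Ro.from_rotvec(s["tool_rot"]).as_matrix();z=np.load("press.npz")
    p=(s["eef_pos"][:2]-z["t"])@z["R"]
    print("press",p.round(1),"z",s["eef_pos"][2].round(1),"t",s["time"],"F",s["force"].round(1))
    return s,T
E
python3 - <<'E'
from h import *
from rig import capture
s,T=st();b=capture("top");cv2.imwrite("pics/t2.png",cv2.resize(b["color"][120:270,190:370],None,fx=2.8,fy=2.8,interpolation=2))
w=capture("wrist");cv2.imwrite("pics/w2.png",w["color"])
cv2.imwrite("pics/j2.png",np.hstack([cv2.resize(b["color"][120:270,200:370],(453,400),interpolation=2),cv2.resize(w["color"],(347,400))]))
E
```

```text
time: 2.5
eef_pos: [449.5, 77.0, 231.4]
tool_rot: [1.32, 1.137, -1.317]
force: [0.3, -2.6, -0.7]
gripper_width: 29.5
time: 3.0
eef_pos: [446.6, 71.7, 43.3]
tool_rot: [1.319, 1.134, -1.326]
force: [-1.3, -0.1, 0.2]
gripper_width: 30.2
time: 3.2
eef_pos: [448.9, 72.2, 46.4]
tool_rot: [1.322, 1.132, -1.323]
force: [0.7, 0.0, 0.6]
gripper_width: 30.1
press [-167.1   24.8] z 46.4 t 3.2 F [0.7 0.  0.6]
```

View pics/j2.png

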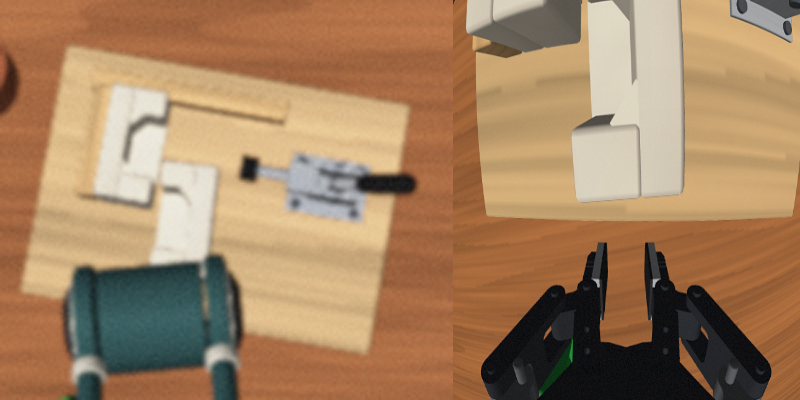

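The wrist view shows the open fingers (586–660) centred on the mould's front face (572–685). I'll push straight back.

```bash
python3 -m inch '[{"offset":[0.01,0.02,0],"dr":[0,0,0]},{"offset":[0,0.01,0],"dr":[0,0,0]},{"offset":[0,0.006,0],"dr":[0,0,0]},{"offset":[0,0.006,0],"dr":[0,0,0]},{"offset":[0,0.006,0],"dr":[0,0,0]}]'
python3 -m inch '[{"offset":[0,0.006,0],"dr":[0,0,0]},{"offset":[0,0.006,0],"dr":[0,0,0]},{"offset":[0,0.006,0],"dr":[0,0,0]},{"offset":[0,0.006,0],"dr":[0,0,0]},{"offset":[0,0.006,0],"dr":[0,0,0]}]'
python3 -c "from h import *;st()"
```

```text
time: 3.8
eef_pos: [495.4, 65.5, 36.6]
tool_rot: [1.321, 1.134, -1.324]
force: [-6.4, 1.6, 5.0]
gripper_width: 30.2
time: 4.3
eef_pos: [524.9, 60.9, 36.6]
tool_rot: [1.32, 1.134, -1.324]
force: [-5.6, 0.7, 5.0]
gripper_width: 30.0
press [-90.3  25.3] z 36.6 t 4.3 F [-5.6  0.7  5. ]
```

```bash
python3 -m inch '[{"offset":[0,0.005,0],"dr":[0,0,0]},{"offset":[0,0.005,0],"dr":[0,0,0]},{"offset":[0,0.004,0],"dr":[0,0,0]},{"offset":[0,0.003,0],"dr":[0,0,0]},{"offset":[0,0,0],"dr":[0,0,0]}]'
python3 - <<'E'
from h import *
from rig import capture
s,T=st();b=capture("top");w=capture("wrist")
cv2.imwrite("pics/j3.png",np.hstack([cv2.resize(b["color"][120:270,200:370],(453,400),interpolation=2),cv2.resize(w["color"],(347,400))]))
E
```

```text
time: 4.8
eef_pos: [542.7, 58.2, 36.6]
tool_rot: [1.321, 1.133, -1.323]
force: [-2.5, 0.0, 3.2]
gripper_width: 29.9
press [-72.3  25.4] z 36.6 t 4.8 F [-2.5  0.   3.2]
```

View pics/j3.png

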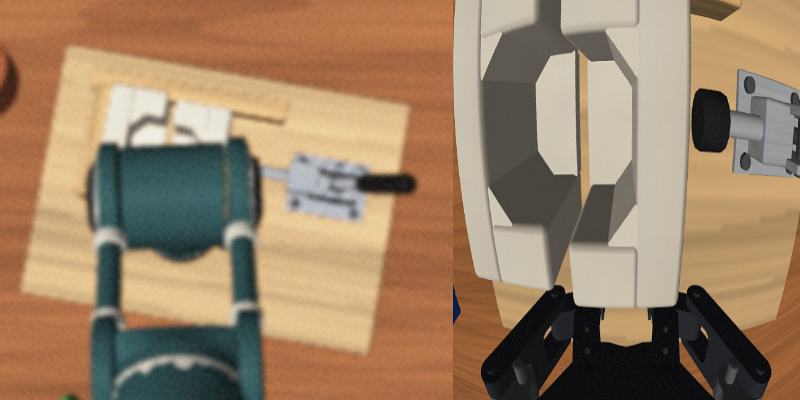

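The mould is nearly square. Its front edge (row 307) is still slightly nearer the robot than the fixed half's (row 290), so I'll keep nudging until the fence pushes back.

```bash
python3 -m inch '[{"offset":[0,0.002,0],"dr":[0,0,0]},{"offset":[0,0.002,0],"dr":[0,0,0]}]'
python3 -m inch '[{"offset":[0,0.001,0],"dr":[0,0,0]},{"offset":[0,0.001,0],"dr":[0,0,0]}]'
python3 -m inch '[{"offset":[0,0.001,0],"dr":[0,0,0]},{"offset":[0,0.001,0],"dr":[0,0,0]}]'
python3 -c "from h import *;st()"
```

```text
time: 5.1
eef_pos: [545.6, 57.7, 36.4]
tool_rot: [1.321, 1.134, -1.324]
force: [-6.2, 0.7, 5.1]
gripper_width: 30.1
time: 5.3
eef_pos: [547.5, 57.4, 36.4]
tool_rot: [1.321, 1.134, -1.324]
force: [-10.8, 1.8, 8.5]
gripper_width: 30.2
time: 5.5
eef_pos: [547.3, 57.4, 36.4]
tool_rot: [1.319, 1.138, -1.328]
force: [-16.2, 2.5, 14.9]
gripper_width: 29.9
press [-67.6  25.3] z 36.4 t 5.5 F [-16.2   2.5  14.9]
```

Fence contact: the TCP stopped at the expected press x with force rising. One more small press, then back off and check.

```bash
python3 -m inch '[{"offset":[0,0.001,0],"dr":[0,0,0]},{"offset":[0,0,0],"dr":[0,0,0]},{"offset":[0,0,0],"dr":[0,0,0]}]'
python3 -m inch '[{"offset":[0,-0.005,0],"dr":[0,0,0]},{"offset":[0,-0.03,0],"dr":[0,0,0]},{"offset":[0,-0.04,0],"dr":[0,0,0]},{"offset":[0,-0.03,0],"dr":[0,0,0]}]'
python3 -m inch '[{"offset":[-0.04,-0.0,0],"dr":[0,0,0]},{"offset":[-0.04,0,0],"dr":[0,0,0]},{"offset":[-0.04,0,0],"dr":[0,0,0]},{"offset":[-0.04,0,0],"dr":[0,0,0]},{"offset":[-0.03,0,0],"dr":[0,0,0]}]' 0 
python3 - <<'E'
from h import *
from rig import capture
s,T=st();b=capture("top");a=capture("scene")
cv2.imwrite("pics/j4.png",np.vstack([cv2.resize(b["color"][125:200,210:310],(800,600),interpolation=2)]))
cv2.imwrite("pics/s4.png",cv2.resize(a["color"][185:325,190:375],None,fx=4.2,fy=4.2,interpolation=2))
E
```

```text
time: 5.8
eef_pos: [547.3, 57.4, 36.3]
tool_rot: [1.318, 1.139, -1.329]
force: [-16.8, 3.5, 13.6]
gripper_width: 30.0
time: 6.2
eef_pos: [447.0, 73.0, 36.2]
tool_rot: [1.322, 1.132, -1.321]
force: [-0.6, 0.1, 0.6]
gripper_width: 30.2
time: 6.7
eef_pos: [449.9, 73.0, 229.8]
tool_rot: [1.325, 1.128, -1.317]
force: [0.7, 0.3, 1.2]
gripper_width: 0.5
press [-166.3   25.7] z 229.8 t 6.7 F [0.7 0.3 1.2]
```

View pics/j4.png

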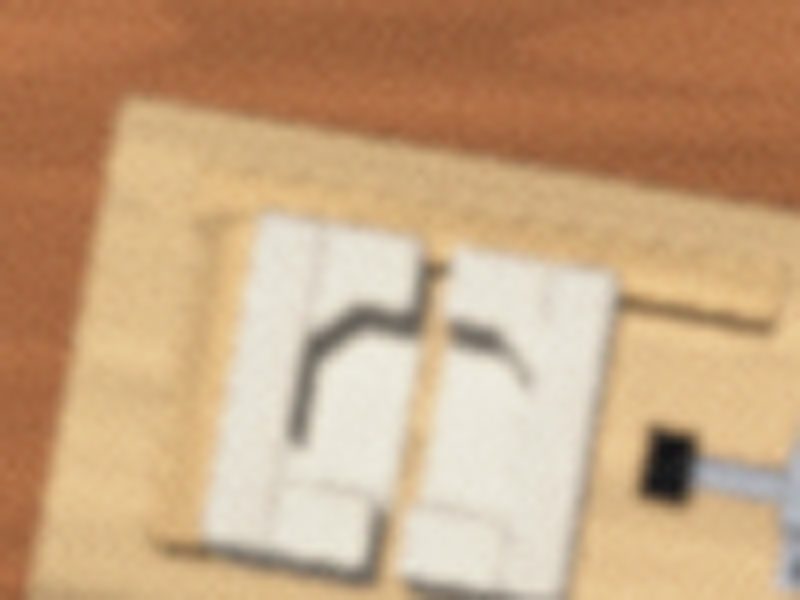

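The two halves' rear edges are collinear (fixed (262,215)→(420,240), loose (450,250)→(618,272)) and the gap between them is parallel, so the loose half is flat on the fence. Next is the handle, which I'll push with closed fingertips from its outer side.

```bash
python3 -m inch '[{"offset":[0,0.0235,0.036],"dr":[0,0,0]},{"offset":[0,0.0235,0.036],"dr":[0,0,0]},{"offset":[0,0.0235,0.036],"dr":[0,0,0]},{"offset":[0,0.0235,0.036],"dr":[0,0,0]},{"offset":[0,0.0235,0.036],"dr":[0,0,0]}]'
python3 -m inch '[{"offset":[0,0.0235,0.036],"dr":[0,0,0]},{"offset":[0,0.0235,0.036],"dr":[0,0,0]},{"offset":[0,0,0],"dr":[0,0,0]}]'
python3 -m inch '[{"offset":[0.03,0,0],"dr":[0,0,0]},{"offset":[0.03,0,0],"dr":[0,0,0]},{"offset":[0.03,0,0],"dr":[0,0,0]},{"offset":[0,0,0],"dr":[0,0,0]}]'
python3 - <<'E'
from h import *
from rig import capture
s,T=st();w=capture("wrist");a=capture("scene")
cv2.imwrite("pics/j5.png",np.hstack([cv2.resize(w["color"],(400,300)),cv2.resize(a["color"][185:325,190:375],(396,300),interpolation=2)]))
E
```

```text
time: 7.3
eef_pos: [537.2, -124.8, 225.4]
tool_rot: [1.322, 1.132, -1.322]
force: [0.7, -0.4, 0.1]
gripper_width: 0.0
time: 7.6
eef_pos: [573.6, -206.3, 224.9]
tool_rot: [1.324, 1.128, -1.325]
force: [1.1, 0.8, -0.0]
gripper_width: 0.1
time: 8.0
eef_pos: [567.7, -199.3, 130.3]
tool_rot: [1.32, 1.142, -1.328]
force: [-1.3, 0.4, 0.7]
gripper_width: 0.1
press [  -8.  -225.3] z 130.3 t 8.0 F [-1.3  0.4  0.7]
```

View pics/j5.png

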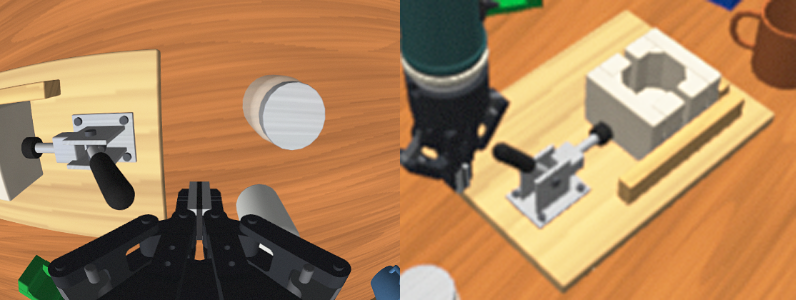

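The wrist view shows the sleeve end at (120,192), just left of the closed fingertips (200,185). The bottle is clear to the right. Now pushing.

```bash
python3 -m inch '[{"offset":[-0.006,0.005,-0.01],"dr":[0,0,0]},{"offset":[0,0,-0.01],"dr":[0,0,0]},{"offset":[0,0,-0.008],"dr":[0,0,0]},{"offset":[0,0,-0.008],"dr":[0,0,0]}]'
python3 -c "from h import *;st()"
python3 -m inch '[{"offset":[0,0,-0.008],"dr":[0,0,0]},{"offset":[0,0,-0.008],"dr":[0,0,0]},{"offset":[0,0,-0.008],"dr":[0,0,0]},{"offset":[0,0,-0.008],"dr":[0,0,0]}]'
python3 -c "from h import *;st()"
```

```text
time: 8.5
eef_pos: [583.1, -169.2, 145.5]
tool_rot: [1.315, 1.126, -1.322]
force: [-11.0, -19.6, 18.1]
gripper_width: 0.1
press [   2.5 -193.1] z 145.5 t 8.5 F [-11.  -19.6  18.1]
time: 8.9
eef_pos: [587.1, -146.8, 157.3]
tool_rot: [1.304, 1.115, -1.327]
force: [-37.7, -29.0, 72.2]
gripper_width: -0.0
press [   3.1 -170.4] z 157.3 t 8.9 F [-37.7 -29.   72.2]
```

Unexpected upward force of 72 N with the tool being lifted. I'll back off and look.

```bash
python3 -m inch '[{"offset":[-0.015,0,0.004],"dr":[0,0,0]},{"offset":[-0.005,0,0],"dr":[0,0,0]}]'
python3 - <<'E'
from h import *
from rig import capture
s,T=st();w=capture("wrist");a=capture("scene");print(s["joint_pos"].round(2),s["moment"],T.round(3).tolist())
cv2.imwrite("pics/j6.png",np.hstack([cv2.resize(w["color"],(400,300)),cv2.resize(a["color"][185:325,190:375],(396,300),interpolation=2)]))
E
```

```text
time: 9.1
eef_pos: [588.8, -140.9, 167.2]
tool_rot: [1.323, 1.124, -1.318]
force: [1.6, -4.4, 0.3]
gripper_width: 0.0
press [   3.8 -164.3] z 167.2 t 9.1 F [ 1.6 -4.4  0.3]
[-0.27  0.18  1.83 -0.    1.13  1.45] [-0.70874044 -0.24930361  0.00476768] [[0.007, 0.988, -0.154], [-0.004, -0.154, -0.988], [-1.0, 0.008, 0.003]]
```

View pics/j6.png

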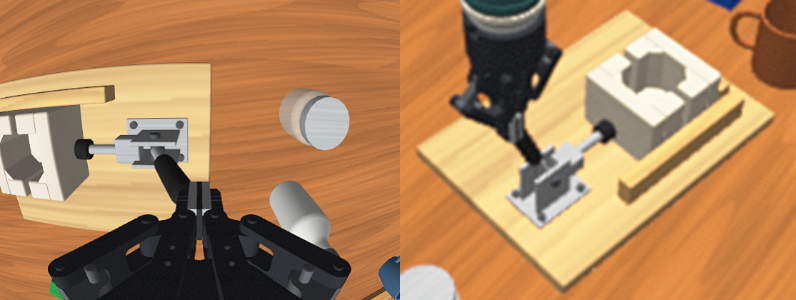

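The handle has swung partway with the fingers beside it. The sleeve end probably jammed under the finger linkage because I was too low. From here I'll push with only a small overlap at the tip (TCP z about 165).

```bash
python3 -m inch '[{"offset":[0,0,0],"dr":[0,0,0]},{"offset":[0,0,0],"dr":[0,0,0]}]'
python3 -c "from h import *;st()"
```

```text
time: 9.4
eef_pos: [589.0, -141.2, 165.7]
tool_rot: [1.32, 1.125, -1.319]
force: [-1.1, -9.7, 14.7]
gripper_width: 0.0
press [   4.1 -164.5] z 165.7 t 9.4 F [-1.1 -9.7 14.7]
```

```bash
python3 - <<'E'
from h import *
from rig import capture
s,T=st();w=capture("wrist");a=capture("scene")
print(w["fx"],w["cx"],w["cy"],np.array(w["hand_eye"]).round(3).tolist())
cv2.imwrite("pics/w7.png",w["color"])
cv2.imwrite("pics/j7.png",np.hstack([cv2.resize(w["color"][190:340,180:330],(400,400),interpolation=2),cv2.resize(a["color"][205:300,210:305],(400,400),interpolation=2)]))
E
```

```text
press [   4.1 -164.5] z 165.7 t 9.4 F [-1.1 -9.7 14.7]
325.19226210127806 278.81012170582324 206.76636536601097 [[-0.001, -0.312, 0.95, -143.417], [-0.0, -0.95, -0.312, 79.333], [1.0, -0.001, 0.001, -0.864], [0.0, 0.0, 0.0, 1.0]]
```

View pics/j7.png

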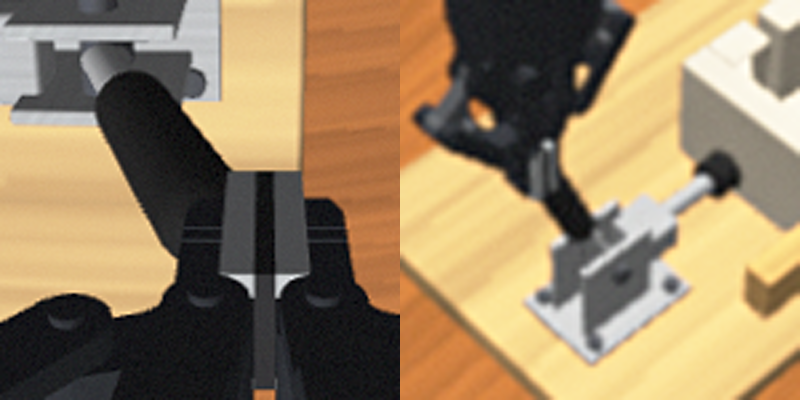

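```bash
python3 - <<'E'
from h import *
from rig import capture
s,T=st();w=capture("wrist");H=np.array(w["hand_eye"]);z=np.load("press.npz")
def pj(p):
    xy=z["R"]@np.array(p[:2])+z["t"];X=np.array([*xy,p[2]])
    c=H[:3,:3].T@(T.T@(X-s["eef_pos"])-H[:3,3]);th=np.arctan2(np.hypot(*c[:2]),c[2]);u=c[:2]/np.hypot(*c[:2])*th*w["fx"]
    return (np.array([w["cx"],w["cy"]])+u-[180,190])*400/150
for a in (-.6,-.5,-.4,-.3,-.2,-.1,0):
    print(a,[pj((-2,-115.5+k*np.sin(a),62+k*np.cos(a))).round().tolist() for k in(35,60,80,115)])
# finger outline
print("tcp",[ ((lambda p:p)(pj((*((s["eef_pos"]+T@np.array(o))[:2]-z["t"])@z["R"],(s["eef_pos"]+T@np.array(o))[2]))).round().tolist()) for o in((0,11,0),(0,-11,0),(-25,11,0),(-25,11,-15))])
E
```

```text
press [   4.1 -164.6] z 165.7 t 9.5 F [-1.8 -8.5 15.1]
-0.6 [[157.0, 95.0], [204.0, 125.0], [249.0, 153.0], [346.0, 213.0]]
-0.5 [[145.0, 97.0], [182.0, 130.0], [218.0, 161.0], [298.0, 228.0]]
-0.4 [[133.0, 99.0], [159.0, 134.0], [186.0, 167.0], [245.0, 242.0]]
-0.3 [[120.0, 101.0], [135.0, 137.0], [151.0, 172.0], [186.0, 252.0]]
-0.2 [[107.0, 102.0], [111.0, 140.0], [115.0, 176.0], [125.0, 259.0]]
-0.1 [[94.0, 103.0], [86.0, 141.0], [79.0, 178.0], [62.0, 262.0]]
0 [[81.0, 103.0], [62.0, 141.0], [43.0, 178.0], [2.0, 261.0]]
tcp [[267.0, 155.0], [267.0, 257.0], [268.0, 224.0], [173.0, 223.0]]
```

The handle angle projects to about 0.2 rad with its end right under the TCP, so the fingertips slid onto the sleeve's end. I'll retreat, go lower for more overlap, and rise with the tip as it swings.

```bash
python3 -m inch '[{"offset":[-0.02,0,0.01],"dr":[0,0,0]},{"offset":[-0.01,-0.003,0.02],"dr":[0,0,0]},{"offset":[0,-0.003,0.02],"dr":[0,0,0]},{"offset":[0,0,0],"dr":[0,0,0]},{"offset":[0,0,0],"dr":[0,0,0]}]'
python3 - <<'E'
from h import *
from rig import capture
import pickle
s,T=st();a,b=pickle.load(open("c0.pkl","rb"));z=np.load("press.npz")
for n,p,h in(("bottlecap",(394,237),160),("jar",(401,188),80)):print(n,((onz(b,p,h)[:2]-z["t"])@z["R"]).round())
E
```

```text
time: 10.05
eef_pos: [572.6, -186.1, 190.8]
tool_rot: [1.323, 1.135, -1.323]
force: [0.2, 0.2, -0.0]
gripper_width: -0.1
press [  -5.3 -211.5] z 190.8 t 10.05 F [ 0.2  0.2 -0. ]
bottlecap [-102. -293.]
jar [  33. -307.]
```

```bash
python3 -m inch '[{"offset":[0.03,0.003,0.005],"dr":[0,0,0]},{"offset":[0.035,0,0],"dr":[0,0,0]},{"offset":[0,0,0],"dr":[0,0,0]},{"offset":[0,0,0],"dr":[0,0,0]}]'
python3 -c "from h import *;st()"
python3 -m inch '[{"offset":[0,0,-0.008],"dr":[0,0,0]},{"offset":[0,0,-0.008],"dr":[0,0,0]},{"offset":[0,0,-0.005],"dr":[0,0,0]},{"offset":[0,0,0],"dr":[0,0,0]}]'
python3 -c "from h import *;st()"
```

```text
time: 10.45
eef_pos: [574.4, -191.3, 125.9]
tool_rot: [1.321, 1.136, -1.323]
force: [0.3, 0.7, 0.7]
gripper_width: 0.4
press [  -2.7 -216.2] z 125.9 t 10.45 F [0.3 0.7 0.7]
time: 10.85
eef_pos: [579.6, -173.0, 129.4]
tool_rot: [1.319, 1.128, -1.32]
force: [-0.7, -6.7, 1.0]
gripper_width: -0.3
press [  -0.4 -197.4] z 129.4 t 10.85 F [-0.7 -6.7  1. ]
```

```bash
python3 -m inch '[{"offset":[-0.003,0,-0.006],"dr":[0,0,0]},{"offset":[-0.003,0,-0.006],"dr":[0,0,0]},{"offset":[-0.003,0,-0.006],"dr":[0,0,0]}]'
python3 -c "from h import *;st()"
python3 -m inch '[{"offset":[-0.002,0,-0.006],"dr":[0,0,0]},{"offset":[-0.002,0,-0.006],"dr":[0,0,0]}]'
python3 -c "from h import *;st()"
```

```text
time: 11.15
eef_pos: [582.3, -157.0, 139.6]
tool_rot: [1.319, 1.126, -1.321]
force: [-1.8, -7.5, 6.1]
gripper_width: 0.0
press [-1.000e-01 -1.812e+02] z 139.6 t 11.15 F [-1.8 -7.5  6.1]
time: 11.35
eef_pos: [585.1, -144.1, 143.7]
tool_rot: [1.321, 1.125, -1.319]
force: [0.7, -5.2, 3.6]
gripper_width: 0.2
press [   0.6 -168. ] z 143.7 t 11.35 F [ 0.7 -5.2  3.6]
```

Working well with low force. Continuing to upright and past it.

```bash
python3 -m inch '[{"offset":[-0.002,0,-0.007],"dr":[0,0,0]},{"offset":[-0.001,0,-0.007],"dr":[0,0,0]},{"offset":[-0.001,0,-0.007],"dr":[0,0,0]},{"offset":[0,0,-0.007],"dr":[0,0,0]}]'
python3 -c "from h import *;st()"
python3 -m inch '[{"offset":[0,0,-0.007],"dr":[0,0,0]},{"offset":[0,0,-0.007],"dr":[0,0,0]},{"offset":[0,0,-0.007],"dr":[0,0,0]}]'
python3 -c "from h import *;st()"
```

```text
time: 11.75
eef_pos: [587.3, -113.5, 144.2]
tool_rot: [1.322, 1.133, -1.322]
force: [0.3, -0.7, 0.5]
gripper_width: -0.0
press [  -1.8 -137.4] z 144.2 t 11.75 F [ 0.3 -0.7  0.5]
time: 12.05
eef_pos: [590.2, -92.9, 143.6]
tool_rot: [1.322, 1.134, -1.323]
force: [0.3, 0.0, -0.3]
gripper_width: -0.0
press [  -2.1 -116.6] z 143.6 t 12.05 F [ 0.3  0.  -0.3]
```

```bash
python3 - <<'E'
from h import *
from rig import capture
s,T=st();w=capture("wrist");a=capture("scene")
H=np.array(w["hand_eye"]);z=np.load("press.npz")
for an in(.2,.3,.4,.5,.6):
    o=[]
    for k in(35,115):
        p=(-2,-115.5+k*np.sin(an),62+k*np.cos(an));X=np.array([*(z["R"]@np.array(p[:2])+z["t"]),p[2]])
        c=H[:3,:3].T@(T.T@(X-s["eef_pos"])-H[:3,3]);th=np.arctan2(np.hypot(*c[:2]),c[2])
        o.append(((np.array([w["cx"],w["cy"]])+c[:2]/np.hypot(*c[:2])*th*w["fx"])*400/560).round().tolist())
    print(an+.6,o)
cv2.imwrite("pics/j8.png",np.hstack([cv2.resize(w["color"],(400,300)),cv2.resize(a["color"][185:325,190:375],(396,300),interpolation=2)]))
E
```

```text
press [  -2.1 -116.6] z 143.6 t 12.05 F [ 0.3  0.  -0.3]
0.8 [[191.0, 165.0], [160.0, 216.0]]
0.8999999999999999 [[187.0, 165.0], [142.0, 213.0]]
1.0 [[184.0, 165.0], [127.0, 208.0]]
1.1 [[180.0, 164.0], [115.0, 204.0]]
1.2 [[177.0, 163.0], [104.0, 198.0]]
```

View pics/j8.png

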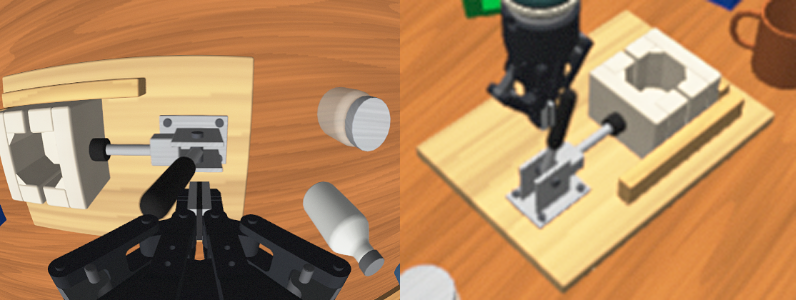

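The handle is past centre at about 0.87 rad. It is stalled by the mould's friction and a small gap remains, so I'll push it the rest of the way.

```bash
python3 -m inch '[{"offset":[0,0,-0.006],"dr":[0,0,0]},{"offset":[0,0,-0.006],"dr":[0,0,0]}]'
python3 -m inch '[{"offset":[0,0,-0.005],"dr":[0,0,0]},{"offset":[0,0,-0.005],"dr":[0,0,0]}]'
python3 -m inch '[{"offset":[0,0,-0.004],"dr":[0,0,0]},{"offset":[0,0,-0.003],"dr":[0,0,0]}]'
python3 -c "from h import *;st()"
```

```text
time: 12.35
eef_pos: [592.5, -81.8, 144.2]
tool_rot: [1.322, 1.132, -1.322]
force: [0.1, 0.2, -0.5]
gripper_width: -0.1
time: 12.55
eef_pos: [594.1, -71.8, 144.3]
tool_rot: [1.322, 1.132, -1.322]
force: [0.2, -0.3, -0.1]
gripper_width: -0.1
time: 12.75
eef_pos: [595.1, -64.9, 144.3]
tool_rot: [1.322, 1.132, -1.322]
force: [0.5, -0.0, 0.2]
gripper_width: -0.5
press [ -1.6 -88.2] z 144.3 t 12.75 F [ 0.5 -0.   0.2]
```

```bash
python3 -m inch '[{"offset":[0,0,-0.004],"dr":[0,0,0]},{"offset":[0,0,0],"dr":[0,0,0]}]'
python3 -m inch '[{"offset":[0,0,-0.003],"dr":[0,0,0]},{"offset":[0,0,0],"dr":[0,0,0]}]'
python3 - <<'E'
from h import *
from rig import capture
s,T=st();w=capture("wrist");a=capture("scene")
H=np.array(w["hand_eye"]);z=np.load("press.npz")
for an in(.3,.4,.5,.6):
    o=[]
    for k in(35,115):
        p=(-2,-115.5+k*np.sin(an),62+k*np.cos(an));X=np.array([*(z["R"]@np.array(p[:2])+z["t"]),p[2]])
        c=H[:3,:3].T@(T.T@(X-s["eef_pos"])-H[:3,3]);th=np.arctan2(np.hypot(*c[:2]),c[2])
        o.append(((np.array([w["cx"],w["cy"]])+c[:2]/np.hypot(*c[:2])*th*w["fx"])*400/560).round().tolist())
    print(an+.6,o)
cv2.imwrite("pics/j9.png",np.hstack([cv2.resize(w["color"],(400,300)),cv2.resize(a["color"][185:325,190:375],(396,300),interpolation=2)]))
E
```

```text
time: 12.95
eef_pos: [595.6, -62.6, 144.3]
tool_rot: [1.319, 1.131, -1.323]
force: [-1.6, -5.4, 1.5]
gripper_width: 0.1
time: 13.15
eef_pos: [595.7, -61.7, 144.1]
tool_rot: [1.316, 1.129, -1.325]
force: [-2.0, -10.9, -0.2]
gripper_width: -0.0
press [ -1.6 -84.9] z 144.1 t 13.15 F [ -2.  -10.9  -0.2]
0.8999999999999999 [[222.0, 165.0], [195.0, 214.0]]
1.0 [[218.0, 165.0], [177.0, 211.0]]
1.1 [[215.0, 164.0], [162.0, 206.0]]
1.2 [[211.0, 163.0], [148.0, 201.0]]
```

View pics/j9.png

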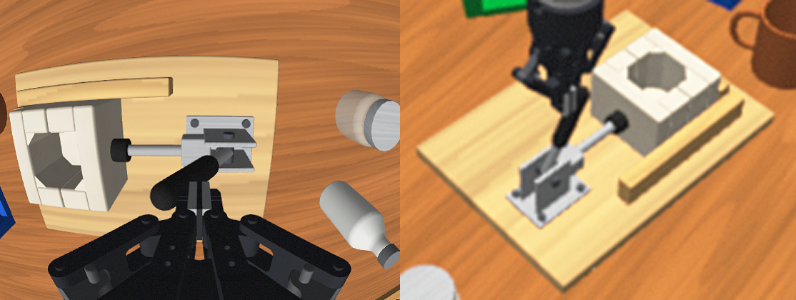

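The halves are shut with no visible gap. The handle is near 1.1 (tip about (160,200)) and resists firmly at 11 N. A slight final press, then I'll retreat and check.

```bash
python3 -m inch '[{"offset":[0,0,-0.002],"dr":[0,0,0]},{"offset":[0,0,0],"dr":[0,0,0]},{"offset":[0,0,0],"dr":[0,0,0]}]'
python3 -m inch '[{"offset":[0,0,0.015],"dr":[0,0,0]},{"offset":[0,0,0.03],"dr":[0,0,0]},{"offset":[-0.04,0,0.02],"dr":[0,0,0]},{"offset":[-0.04,0,0.02],"dr":[0,0,0]},{"offset":[-0.03,0,0.03],"dr":[0,0,0]}]'
python3 -m inch '[{"offset":[-0.02,-0.03,0.035],"dr":[0,0,0]},{"offset":[0,-0.04,0.035],"dr":[0,0,0]},{"offset":[0,-0.04,0.035],"dr":[0,0,0]},{"offset":[0,0,0],"dr":[0,0,0]},{"offset":[0,0,0],"dr":[0,0,0]}]'
python3 - <<'E'
from h import *
from rig import capture
st();b=capture("top");a=capture("scene")
cv2.imwrite("pics/j10.png",np.vstack([cv2.resize(b["color"][125:265,195:415],(700,445),interpolation=2)]))
w=capture("wrist");cv2.imwrite("pics/w10.png",w["color"])
E
```

```text
time: 13.55
eef_pos: [595.7, -61.2, 144.0]
tool_rot: [1.315, 1.127, -1.326]
force: [-2.1, -14.4, -0.8]
gripper_width: 0.3
time: 14.05
eef_pos: [579.4, -170.2, 256.9]
tool_rot: [1.323, 1.131, -1.319]
force: [1.4, -0.7, 0.4]
gripper_width: 0.1
time: 14.55
eef_pos: [458.9, -253.9, 274.5]
tool_rot: [1.325, 1.13, -1.323]
force: [-0.6, 1.1, -0.3]
gripper_width: -0.2
press [-107.2 -295.9] z 274.5 t 14.55 F [-0.6  1.1 -0.3]
```

View pics/j10.png

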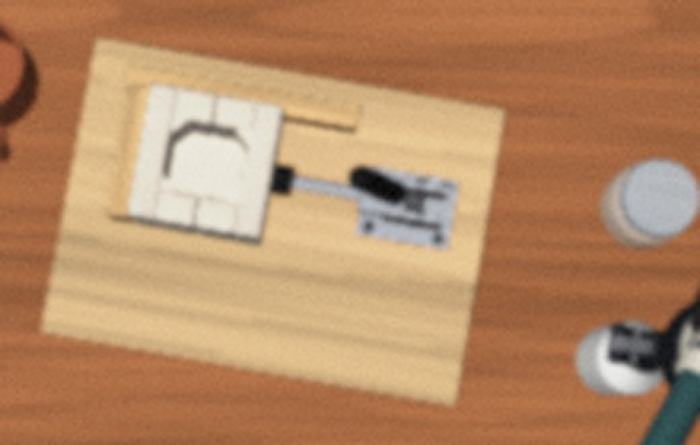

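The halves are closed with a straight common rear edge (150,85)→(283,105). The plunger foot is on the mould (282,180), the handle leans over towards the mould (360,178), and the robot is clear.

```bash
python3 -c "
from rig import ticket
print(ticket.sign_off())"
```

```text
the job is handed in; nothing more can be done
None
```

The mould is clamped shut and the job is handed in, at about 15 s of the 51 s allowed. I pushed the loose half straight back with two fingertips until it met the fence. I then pushed the handle over past centre with the closed fingertips, all the way to its stop.

**Last checks:**
- **Mould:** the rear edges of both halves line up, there is no gap between them, and the plunger foot is on the mould.
- **Handle:** it stays over by itself, at about 1.1 rad from the last close view. It resisted a final 14 N push.
- **Bystanders:** the bottle and jar stand in place. The mug, at the edge of the last crop, looked unmoved. I judged all three by eye, not by measurement.
- **Robot:** it is clear of everything, with the force reading near zero. The gripper is parked about 115 mm above the bottle.

**What went wrong:** on the first try at the handle the fingertips slid up onto its end, and the wrist force reached about 86 N (limit 120 N). I backed off, let the handle spring back open, and pushed again from lower down with under 10 N. After passing centre the handle was seen once at about 0.87 rad. It then swung over on its own before the final push.

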